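# Set the fume-hose selector

## Task

The lever of the fume extractor's hose selector stands in the middle slot on the robot's side of its gate. Using only closed fingertips or the outside of the fingers, gently push it out of that slot, along the cross channel and fully home into the slot that has the round plywood tag, without running it into any other slot on the way, and then take the hand away from it. Do not grip the lever, and leave the speaker, the coasters and the plywood cat where they are.

Things in the scene. Friction and masses are not known exactly. Their poses are not given: they have to be found in the camera images.
- selector: hose selector, fixed to the table: white box 190 x 190 mm, 100 mm high, its top an aluminium gate plate; black stub pipes 22 mm long on its +y and -y sides, a black hose on its +x side. Origin: middle of the underside; x points away from the robot (yaw within 0.5 rad), y left, z up
- gate (a point): middle of the gate plate's top, 100 mm up. Double H cut through the plate: three slots along the selector's x (at y = -30, 0, +30 mm; 18, 16, 18 mm wide), each reaching 36 mm either side, joined only by a cross channel along y, 18 mm wide, at x = 0. Six slots: four outer ones with a tag each, two middle ones without. Walls stop the lever hard
- knob (a point): centre of the lever's black ball knob, 32 mm diameter, 200 mm above the table when upright, 178 mm when home in an outer slot; pushable from any side. Knob travel in the selector's frame: middle slot x +-64 mm; cross channel y +-67 mm; home in an outer slot about x +-60, y +-62. To go along the channel it must be within 7 mm of x = 0; to enter an outer slot push it to the channel's end first
- pivot (a point): pivot of the lever, on the selector's middle line, 20 mm above the table, inside the box; the knob's centre is 180 mm from it on a straight steel stem 10 mm thick. The pivot is stiff: the knob needs about 2 to 4 N to move and stays where it is left
- fore (a joint): lean of the lever along the selector's x, rad: 0 = in the cross channel's line, positive = knob away from the robot (towards the selector's +x). The slot ends stop it at about +0.365 and -0.365. Starts between -0.36 and -0.22 (in the middle slot on the robot's side).
- side (a joint): lean of the lever across, rad: 0 = middle slot, positive = knob towards the selector's -y, negative = towards +y. At the channel's ends about +-0.40; in the outer slots between 0.31 and 0.40 in size.
- middle_far (a point): where the knob's centre would be with the lever home in the middle slot end on the far side, 64 mm along the selector's +x: one of the slots to keep out of.
- tag_round: plywood tag, 4 mm thick, in the form of a plain round disc of 32 mm diameter; it marks the slot wanted, fixed on the gate plate past the end of an outer slot (which one changes). Origin: its centre, underside, 100 mm above the table, at x = +60 or -60 and y = +62 or -62 mm in the selector's frame. With the lever home in a slot the knob is above that slot's tag (within 8 mm)
- tag_square: plywood tag, 4 mm thick, in the form of a square of 29 mm, fixed on the gate plate past the end of an outer slot (which one changes). Origin: its centre, underside, 100 mm above the table, at x = +60 or -60 and y = +62 or -62 mm in the selector's frame. With the lever home in a slot the knob is above that slot's tag (within 8 mm)
- tag_triangle: plywood tag, 4 mm thick, in the form of a triangle, 34 mm at its base and 32 mm long, fixed on the gate plate past the end of an outer slot (which one changes). Origin: its centre, underside, 100 mm above the table, at x = +60 or -60 and y = +62 or -62 mm in the selector's frame. With the lever home in a slot the knob is above that slot's tag (within 8 mm)
- tag_cross: plywood tag, 4 mm thick, in the form of a plus-shaped cross of two bars 34 x 10 mm, fixed on the gate plate past the end of an outer slot (which one changes). Origin: its centre, underside, 100 mm above the table, at x = +60 or -60 and y = +62 or -62 mm in the selector's frame. With the lever home in a slot the knob is above that slot's tag (within 8 mm)
- speaker: loose plywood loudspeaker with rounded ends, 170 x 74 mm, 70 mm high, standing to the left of the selector. Origin: middle of its underside. Not to be moved.
- coasters: loose pile of round plywood coasters, 90 mm diameter, 16 mm high, to the right of the selector. Origin: middle of its underside. Not to be moved.
- cat: loose flat plywood cat standing on a 56 mm round foot, 87 mm high, to the right of the selector. Origin: middle of its underside. Not to be moved.

How it is judged:
By the outcome, as a careful person would: the job done as asked, in the order asked, and still so for the second after the job is handed in, with the robot touching nothing.
It also fails if it takes over 59 s, if anything falls off the work surface, if the arm or the gripper's body presses on something with over 40 N, if the wrist force passes 120 N, or if a joint passes its speed limit or range.

## Robot

A 6-joint arm with a two-finger parallel gripper is mounted at the origin on the work surface. World frame = base frame: x ahead of the robot, y to its left, z up, the work surface at z = 0. Lengths are in m, angles in degrees, forces in N, time in s.
With the tool pointing down it reaches from about 0.3 to 0.75 m from the base axis. Payload 8.5 kg.
Tool frame: the origin (TCP) lies midway between the tips of the shut fingers; the grasp point (between the pads) lies 19 mm behind it; y points along the fingers, x is the direction in which the jaws open and shut, and the axes are right-handed (so a half turn about y gives the same grasp; the last joint's range is limited). The gripper opens to 85 mm and grips with 20 to 120 N. Pads are 22 mm wide; open, the fingers measure 114 mm over their backs; the gripper's body (76 mm by 85 mm) begins 54 mm behind the grasp point. The pads swing forward as they close: fully open they stand 13 mm farther back than shut.
Start: joints at [-80.575, 21.807, 74.336, -0, 83.858, -12.336], TCP at [0.204, -0.511, 0.231] pointing down, gripper open.
Joint ranges: [-178.18, 178.18], [-50.72, 133.34], [12.68, 142.11], [-81.47, 261.47], [9.98, 163.14], [-165.26, 165.26]. Speed limits (degrees/s): [136.94, 136.94, 180, 180, 180, 180].

## Interface

Orientations are given as a 3x3 rotation matrix whose columns are the frame's x, y, z axes.
In Python, from rig import env gives the robot as it stands.
- The arm moves only by the tool carry_out, never from a script. Its argument "plan" is a list of rows, each a list of 3 entries, a list of its own where there are three numbers: the shift along the tool's x, y, z in m, then the turn, a rotation vector about the tool's x, y, z in degrees, then the finger opening in m, from 0 to 0.0854. In form: [[[dx, dy, dz], [ax, ay, az], jaw], ...]. A call has 1 to 8 rows; each row shifts and turns the commanded pose from where the row before left it, along the tool's axes as they then stand; what a row does not reach is not made up. A row lasts 1/8 s, in which the tool goes at most 62.5 mm and 10.7 degrees, less where a joint would pass 70% of its speed; a pose out of reach is approached as far as the arm can. A call is refused whole if a number of a shift passes 0.0625 or a number of a turn 10.7, either way. A call with a gripper value outside its range is refused whole. The fingers move at their own pace and stop on an object; "force" is the grip in N (left out, the last holds). Time passes only in rows, so rows that do not move let the fingers close. It gives the time, the measured TCP pose, the force and the opening at its end, in the units of the state.
- env.observe(): the state, without advancing time (a new reading comes with each control period).
- env.get_image(name): name is "scene" or "top" or "wrist"; returns a dict with "image" (384x512x3 uint8, red, green, blue), "vfov" (degrees; the focal length in pixels is half the picture's height over the tangent of half this angle, whatever the lens; pixels are square), "cx", "cy" (the principal point, pixels), "k1" (the pictures are not rectified: a ray, as slopes to the right and down, at radius r is drawn at 1 + k1 r^2 times it, then the intrinsics apply), "rvec" (rotation vector, rad) and "tvec" (3), from world to camera coordinates, as OpenCV has them; the wrist camera has in their place "tool_from_camera" (4x4, takes a point from camera to tool coordinates, whose origin is the TCP and whose axes are the tool frame's). Camera axes: x right, y down, z forward; pixel columns grow to the right and rows downward; lengths in m; the calibration is good to about 2 mm. A picture is of the moment at which its call begins: read the wrist's pose just before it. There is no depth.
- env.close_job(): hands the job in, once; it reports no verdict.
Trained networks look in a picture, given as the dict that the camera call returned (one of the last four; its "shot" number tells which), for a name from the list of things; names that differ only in an ending like _2 or _b are one class to them, and where a whole thing is asked for, a point or a joint stands for the part that bears it (a point fixed in the world has none). Each returns a list of dicts, best first, with "conf" (0 to 1); they miss things now and then, are a little off and sometimes report something else, mostly with a low value. They report only what shows in the picture. A call takes as long as a camera call.
- env.outline_of(target, picture): "mask" (384x512 bool, what is visible of it) and "pixel" ([row, column] in pixels, amid what is visible of it).
The state is a dict: "time_s": time; "q": joint angles; "qvel": joint speeds; "joint_efforts": joint torques, N m; "position": TCP position; "tool_rot": TCP orientation; "ft_force": force on the tool from outside, world axes, zero at the start; "wrist_torque": the same for the moment, N m; "grip_width": finger opening in m.
Only numpy, scipy, OpenCV 4.12 (cv2) and the standard library are available. Lean on these libraries where they do the work, as an engineer would, in place of code of your own. Each camera call takes 0.05 s, during which the arm holds its last target.

## Working session

There is one attempt and no reset: what is moved stays moved. The work goes in short steps, Python scripts to look and compute and a tool call to move; the robot and the scene stay as the last step left them, time stands still between calls to the robot, and variables do not carry over. Pictures are saved under pics/ and viewed, and the job is handed in when it is done.

Besides the shell and the picture viewer there is one more tool, called after ">>>" as name([rows], argument=value, ...), one row to a line, values as JSON. carry_out: Moves the arm, as the interface text tells. Its arguments: {"type":"object","properties":{"plan":{"type":"array","items":{"type":"array"}},"force":{"type":"number"}},"required":["plan"]}

```bash
ls; mkdir -p pics
python3 - <<'E'
from rig import env
import cv2
s=env.observe(); print(s)
for n in("scene","top","wrist"):
    p=env.get_image(n); cv2.imwrite(f"pics/{n}0.png",p["image"][:,:,::-1])
    print(n,{k:v for k,v in p.items() if k!="image"})
E
```

```text
pics
{'time_s': 0.0, 'q': array([-8.05741419e+01,  2.18423793e+01,  7.43845843e+01, -2.16419591e-03,
        8.38599675e+01, -1.23354849e+01]), 'qvel': array([0.04662304, 0.03519815, 0.01267176, 0.03585711, 0.14002294,
       0.00468746]), 'joint_efforts': array([ 4.72483691e-03, -4.48456657e+01, -2.31273168e+01,  4.92861466e-05,
        4.75325374e-03, -1.59773208e-05]), 'position': array([ 0.20384881, -0.51050606,  0.23069977]), 'tool_rot': array([[ 3.70744876e-01, -2.85527558e-04,  9.28734707e-01],
       [-9.28733555e-01,  1.49059671e-03,  3.70744874e-01],
       [-1.49022678e-03, -9.99998848e-01,  2.87452067e-04]]), 'ft_force': array([ 0.04717207,  0.37789985, -0.14143319]), 'wrist_torque': array([ 0.03942193,  0.04035452, -0.08131556]), 'grip_width': 0.08521215367440006}
scene {'vfov': 52.42408458448965, 'cx': 258.45288377296106, 'cy': 198.34909232045612, 'k1': -0.11834754340446153, 'rvec': array([ 1.37661431,  2.08488073, -0.93194219]), 'tvec': array([ 0.18548956, -0.2370086 ,  1.37870063]), 'shot': 1}
top {'vfov': 46.47444771907249, 'cx': 263.76248401211495, 'cy': 187.17405015529928, 'k1': 0.02392065570869007, 'rvec': array([ 2.10646691, -2.13599732,  0.1659923 ]), 'tvec': array([0.04835758, 0.59230914, 0.92056101]), 'shot': 2}
wrist {'vfov': 58.45861875080437, 'cx': 258.2747269891643, 'cy': 186.55922874167445, 'k1': -0.09938777024892327, 'tool_from_camera': array([[ 9.99999454e-01, -3.76522867e-04, -9.74710318e-04,
        -9.32334292e-04],
       [ 8.16219842e-04, -3.00933009e-01,  9.53644933e-01,
        -1.43456076e-01],
       [-6.52391634e-04, -9.53645208e-01, -3.00932538e-01,
         7.63808417e-02],
       [ 0.00000000e+00,  0.00000000e+00,  0.00000000e+00,
         1.00000000e+00]]), 'shot': 3}
```

View pics/scene0.png

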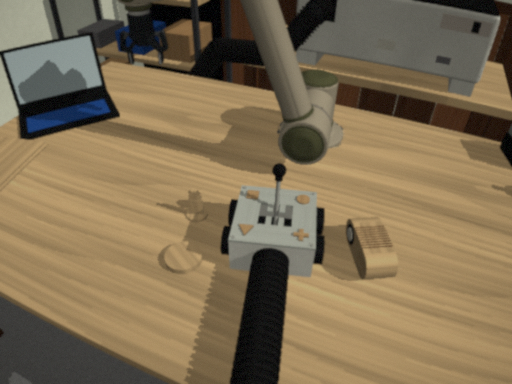

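View pics/top0.png

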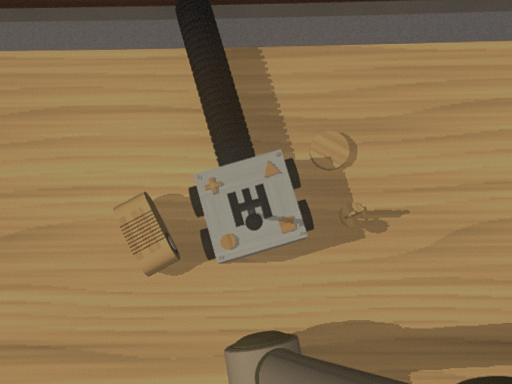

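View pics/wrist0.png

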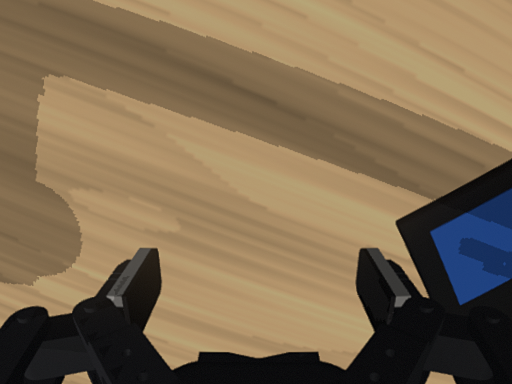

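The round tag is at the near-left slot, top view (228,241); the knob is at (254,222). I'll measure next.

```bash
cat > h.py <<'E'
from rig import env
import cv2, numpy as np
from scipy.optimize import least_squares
def K(p):
    f=p["image"].shape[0]/2/np.tan(np.radians(p["vfov"]/2)); return f
def proj(p,X,s=None):
    X=np.atleast_2d(X).astype(float)
    if "rvec" in p: c=X@cv2.Rodrigues(p["rvec"])[0].T+p["tvec"]
    else:
        T=p["tool_from_camera"]; t=(X-s["position"])@s["tool_rot"]; c=(t-T[:3,3])@T[:3,:3]
    a=c[:,:2]/c[:,2:]; r2=(a**2).sum(1,keepdims=True)
    return a*(1+p["k1"]*r2)*K(p)+[p["cx"],p["cy"]]   # col,row
def ray(p,uv,s=None):
    d=(np.array(uv,float)-[p["cx"],p["cy"]])/K(p); a=d.copy()
    for _ in range(20): a=d/(1+p["k1"]*(a@a))
    v=np.array([a[0],a[1],1.])
    if "rvec" in p:
        R=cv2.Rodrigues(p["rvec"])[0]; return -R.T@p["tvec"],R.T@v
    T=p["tool_from_camera"]; return s["position"]+s["tool_rot"]@T[:3,3], s["tool_rot"]@(T[:3,:3]@v)
def atz(p,uv,z,s=None):
    o,d=ray(p,uv,s); return o+d*(z-o[2])/d[2]
E
python3 - <<'E'
from h import *
from rig import env
L={}
obs=[]
for n in("top","scene"):
    p=env.get_image(n)
    for t in["tag_round","tag_square","tag_triangle","tag_cross","knob","selector","speaker","coasters","cat"]:
        o=env.outline_of(t,p)
        for r in o[:2]:
            rr,cc=np.nonzero(r["mask"]); uv=(cc.mean(),rr.mean())
            z=.104 if t[:3]=="tag" else .19 if t=="knob" else .1 if t=="selector" else .03
            print(n,t,round(r["conf"],2),np.round(uv,1),len(rr),np.round(atz(p,uv,z),4))
        if o and t[:3]=="tag":
            rr,cc=np.nonzero(o[0]["mask"]); obs.append((p,t,np.array([cc.mean(),rr.mean()])))
loc={"tag_round":(-.06,.062),"tag_square":(-.06,-.062),"tag_triangle":(.06,-.062),"tag_cross":(.06,.062)}
def f(x,only=None):
    r=[]
    c,s=np.cos(x[2]),np.sin(x[2])
    for p,t,uv in obs:
        l=loc[t]; X=[x[0]+c*l[0]-s*l[1],x[1]+s*l[0]+c*l[1],.104]
        r+=list(proj(p,X)[0]-uv)
    return np.array(r)
q=least_squares(f,[.5,0,.1],loss="soft_l1"); print(q.x, np.round(f(q.x),1))
E
```

```text
top tag_round 0.49 [227.2 241. ] 166 [0.4746 0.1144 0.104 ]
top tag_square 0.64 [286.5 224.3] 188 [ 0.5067 -0.0059  0.104 ]
top tag_square 0.64 [235.  156.2] 15583 [0.6503 0.0984 0.104 ]
top knob 0.82 [252.7 220.3] 235 [0.5069 0.0588 0.19  ]
top selector 0.91 [235.  156.2] 15471 [0.6513 0.0988 0.1   ]
top speaker 0.67 [146.2 233.7] 3106 [0.4972 0.2998 0.03  ]
top coasters 0.83 [328.5 150.7] 1199 [ 0.6779 -0.1062  0.03  ]
top cat 0.7 [352.  214.7] 532 [ 0.5325 -0.1521  0.03  ]
scene tag_round 0.47 [302.8 199.1] 90 [0.4761 0.113  0.104 ]
scene tag_triangle 0.62 [245.4 228.1] 97 [0.6218 0.0255 0.104 ]
scene tag_triangle 0.25 [302.9 199. ] 127 [0.4758 0.113  0.104 ]
scene tag_cross 0.58 [301.4 234.4] 95 [0.5903 0.1464 0.104 ]
scene knob 0.88 [277.5 188. ] 350 [0.5606 0.0744 0.19  ]
scene selector 0.87 [269.  269.5] 12679 [0.7065 0.1156 0.1   ]
scene selector 0.21 [195.8 206.3] 503 [ 0.5998 -0.1139  0.1   ]
scene speaker 0.79 [370.9 247.9] 2500 [0.4967 0.2996 0.03  ]
scene speaker 0.4 [268.7 269.8] 12563 [0.6548 0.0972 0.03  ]
scene coasters 0.66 [182.8 257.6] 971 [ 0.7016 -0.0981  0.03  ]
scene cat 0.75 [195.5 207.4] 495 [ 0.539  -0.1563  0.03  ]
scene cat 0.5 [269.  269.3] 12800 [0.6531 0.0971 0.03  ]
[0.54862273 0.06991211 0.26503676] [ 0.2  0.1 -0.1 -0.1  0.6 -0.3 -0.   0.3 -0.4 -0.1]
```

```bash
cat >> h.py <<'E'
SX=np.array([.54862,.06991,.26504])
Rs=np.array([[np.cos(SX[2]),-np.sin(SX[2]),0],[np.sin(SX[2]),np.cos(SX[2]),0],[0,0,1]])
def toS(X): return (np.asarray(X)-[SX[0],SX[1],0])@Rs
def toW(l): return np.asarray(l)@Rs.T+[SX[0],SX[1],0]
def stat():
    s=env.observe(); print("t",s["time_s"],"S",np.round(toS(s["position"])*1e3,1),"F_S",np.round(s["ft_force"]@Rs,1),"grip",round(s["grip_width"],4),"toolz yaw-sel",np.round(np.degrees(np.arctan2(s["tool_rot"][1,2],s["tool_rot"][0,2])-SX[2]),2)); return s
def knobpts(a,b):  # fore, side
    # direct: selector-frame knob
    x,y=.18*np.sin(a),-.18*np.sin(b)*np.cos(a); return np.array([x,y,.02+np.sqrt(max(0,.18**2-x*x-y*y))])
def knobfit(names=("top","scene"),tag=""):
    obs=[]
    for n in names:
        p=env.get_image(n); cv2.imwrite(f"pics/{n}{tag}.png",p["image"][:,:,::-1])
        o=env.outline_of("knob",p)
        if o:
            m=o[0]["mask"].astype(np.uint8); img=p["image"].astype(int)
            dk=(m>0)&(img.max(2)<75)
            d=cv2.distanceTransform(dk.astype(np.uint8),cv2.DIST_L2,5); r=d.max()
            w=np.where(d>r-1); c=np.array([w[1].mean(),w[0].mean()])
            print(n,round(o[0]["conf"],2),c,"r",round(float(r),1)); obs.append((p,c))
    f=lambda x: np.concatenate([(proj(p,toW(knobpts(*x)))[0]-c) for p,c in obs])
    q=least_squares(f,[0,0]); print("fore,side",np.round(q.x,3),"knobS mm",np.round(knobpts(*q.x)*1e3,1),"res",np.round(f(q.x),1)); return q.x
E
python3 - <<'E'
from h import *
s=stat(); knobfit(tag="1")
E
```

```text
t 1.15 S [-484.8 -470.1  231.3] F_S [-0.7 -0.3 -0.3] grip 0.0854 toolz yaw-sel 6.58
top 0.69 [253.71428571 221.        ] r 7.8
scene 0.6 [278.75 170.  ] r 6.4
fore,side [-0.255  0.009] knobS mm [-45.4  -1.5 194.2] res [0.1 0.1 0.1 0.3]
```

>>> carry_out([
  [[0, 0, 0], [0, 6.58, 0], 0],
  [[-0.047, 0, 0.0375], [0, 0, 0], 0],
  [[-0.047, 0, 0.0375], [0, 0, 0], 0],
  [[-0.047, 0, 0.0375], [0, 0, 0], 0],
  [[-0.047, 0, 0.0375], [0, 0, 0], 0],
  [[-0.047, 0, 0.0375], [0, 0, 0], 0],
  [[-0.047, 0, 0.0375], [0, 0, 0], 0],
  [[0, 0, 0], [0, 0, 0], 0],
])

```text
time_s: 2.35
position: [0.348, -0.1765, 0.2317]
tool_rot: [[0.268, 0.001, 0.963], [-0.963, -0.0, 0.268], [0.0, -1.0, 0.001]]
ft_force: [-0.1, -0.2, 0.2]
grip_width: 0.0002
```

Run:
```python
from h import *
s=stat();print(s["tool_rot"].round(3))
```

```text
t 2.35 S [-258.2 -185.2  231.7] F_S [-0.1 -0.1  0.2] grip 0.0002 toolz yaw-sel 0.34
[[ 0.268  0.001  0.963]
 [-0.963 -0.     0.268]
 [ 0.    -1.     0.001]]
```

>>> carry_out([
  [[-0.046, 0, 0.038], [0, 0, 0], 0],
  [[-0.046, 0, 0.038], [0, 0, 0], 0],
  [[-0.046, 0, 0.038], [0, 0, 0], 0],
  [[-0.046, 0, 0.038], [0, 0, 0], 0],
  [[0, 0.033, 0], [0, 0.3, 0], 0],
  [[0, 0.033, 0], [0, 0, 0], 0],
  [[0, 0, 0], [0, 0, 0], 0],
])

```text
time_s: 3.22
position: [0.445, 0.0371, 0.1639]
tool_rot: [[0.256, -0.004, 0.967], [-0.967, 0.001, 0.256], [-0.002, -1.0, -0.004]]
ft_force: [0.2, 0.0, 0.8]
grip_width: 0.0001
```

Run:
```python
from h import *
s=stat(); p=env.get_image("wrist"); cv2.imwrite("pics/w2.png",p["image"][:,:,::-1]); p=env.get_image("scene"); cv2.imwrite("pics/s2.png",p["image"][:,:,::-1])
```

```text
t 3.225 S [-108.6   -4.5  163.9] F_S [ 0.2 -0.1  0.8] grip 0.0001 toolz yaw-sel -0.35
```

View pics/w2.png

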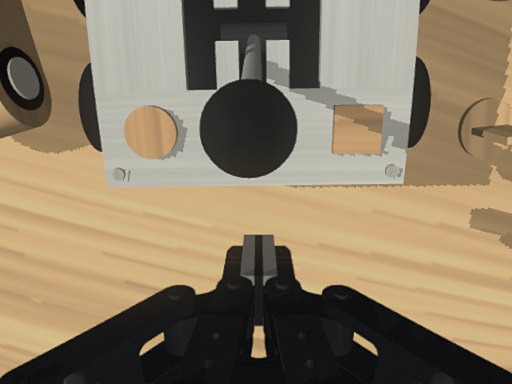

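View pics/s2.png

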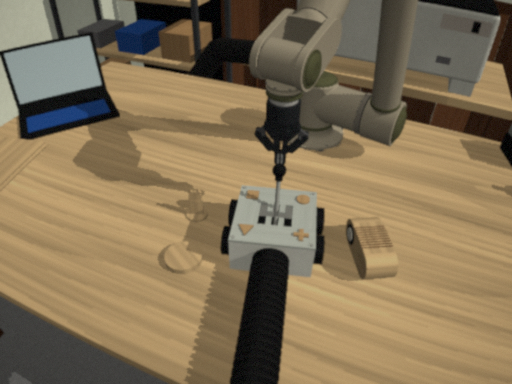

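>>> carry_out([
  [[-0.003, 0, 0.015], [0, 0, 0], 0],
  [[0, 0, 0.012], [0, 0, 0], 0],
  [[0, 0, 0.008], [0, 0, 0], 0],
  [[0, 0, 0.008], [0, 0, 0], 0],
  [[0, 0, 0.008], [0, 0, 0], 0],
  [[0, 0, 0.008], [0, 0, 0], 0],
  [[0, 0, 0.008], [0, 0, 0], 0],
  [[0, 0, 0], [0, 0, 0], 0],
])

```text
time_s: 4.32
position: [0.5103, 0.0579, 0.1652]
tool_rot: [[0.257, 0.0, 0.966], [-0.966, 0.0, 0.257], [-0.0, -1.0, 0.0]]
ft_force: [-0.5, -0.2, 0.5]
grip_width: -0.0001
```

Run:
```python
from h import *
s=stat(); print(s["q"].round(1)); knobfit(tag="3")
p=env.get_image("wrist"); cv2.imwrite("pics/w3.png",p["image"][:,:,::-1])
```

```text
t 4.325 S [-40.2  -1.5 165.2] F_S [-0.5 -0.   0.5] grip -0.0001 toolz yaw-sel -0.3
[-6.8 21.7 86.4  0.  71.9 68.3]
top 0.73 [212.67836257  76.61988304] r 18.8
scene 0.69 [277.57142857 176.71428571] r 6.4
fore,side [ 0.622 -0.002] knobS mm [104.8   0.3 166.3] res [20.1 72.1 -5.4 49. ]
```

View pics/w3.png

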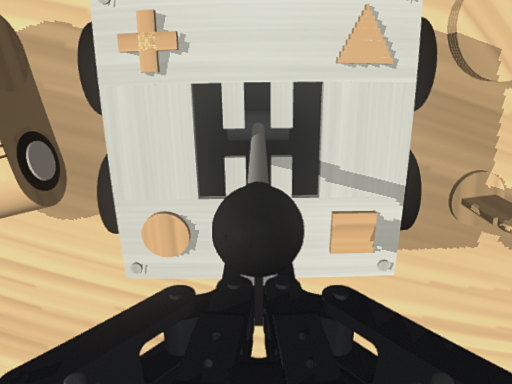

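View pics/top3.png

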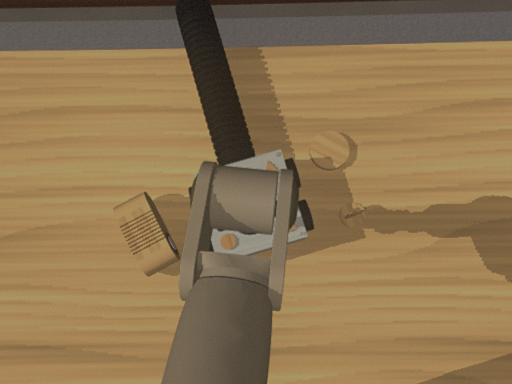

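```bash
cat >> h.py <<'E'
def kf(tag):
    for n in("scene","wrist"):
        s=env.observe(); p=env.get_image(n); cv2.imwrite(f"pics/{n}{tag}.png",p["image"][:,:,::-1])
        o=env.outline_of("knob",p)
        if not o: print(n,"none"); continue
        m=o[0]["mask"].astype(np.uint8)
        d=cv2.distanceTransform(cv2.copyMakeBorder(m,1,1,1,1,cv2.BORDER_CONSTANT),cv2.DIST_L2,5)[1:-1,1:-1]; r=d.max()
        w=np.where(d>r-.7); c=np.array([w[1].mean(),w[0].mean()])
        f=lambda x: proj(p,toW(knobpts(*x)),s)[0]-c
        q=least_squares(f,[0,0]); k=knobpts(*q.x); 
        print(n,round(o[0]["conf"],2),c.round(1),"r",round(float(r),1),"fore,side",np.round(q.x,3),"knob",np.round(k*1e3,1))
E
python3 - <<'E'
from h import *
kf("4")
E
```

```text
scene 0.85 [277.6 177.3] r 7.0 fore,side [-0.069  0.008] knob [-12.4  -1.5 199.6]
wrist 0.6 [257.8 230. ] r 45.6 fore,side [-0.083  0.003] knob [-14.9  -0.5 199.4]
```

>>> carry_out([
  [[0, 0, 0.005], [0, 0, 0], 0],
  [[0, 0, 0.005], [0, 0, 0], 0],
  [[0, 0, 0.002], [0, 0, 0], 0],
  [[0, 0, 0], [0, 0, 0], 0],
])

```text
time_s: 5.28
position: [0.5214, 0.0609, 0.1652]
tool_rot: [[0.257, -0.0, 0.966], [-0.966, 0.0, 0.257], [-0.0, -1.0, -0.0]]
ft_force: [-2.5, -0.1, 0.7]
grip_width: 0.0
```

Run:
```python
from h import *
stat();kf("5")
```

```text
t 5.275 S [-28.6  -1.5 165.2] F_S [-2.5  0.6  0.7] grip 0.0 toolz yaw-sel -0.3
scene 0.57 [277.3 180.3] r 6.6 fore,side [-0.006  0.005] knob [ -1.1  -0.9 200. ]
wrist 0.82 [257.  233.8] r 45.3 fore,side [-0.022  0.002] knob [ -4.   -0.3 200. ]
```

>>> carry_out([
  [[0, 0, 0.0015], [0, 0, 0], 0],
  [[0, 0, 0], [0, 0, 0], 0],
  [[0, 0, -0.025], [0, 0, 0], 0],
  [[0, -0.04, -0.02], [0, 0, 0], 0],
  [[0, -0.025, 0], [0, 0, 0], 0],
  [[0, 0, 0], [0, 0, 0], 0],
])

```text
time_s: 6.22
position: [0.48, 0.0496, 0.2319]
tool_rot: [[0.257, 0.004, 0.966], [-0.966, -0.0, 0.257], [0.002, -1.0, 0.004]]
ft_force: [-0.1, -0.4, -0.8]
grip_width: 0.0
```

Run:
```python
from h import *
stat();kf("6")
```

```text
t 6.225 S [-71.5  -1.6 231.9] F_S [-0.2 -0.4 -0.8] grip 0.0 toolz yaw-sel -0.31
scene 0.57 [278. 181.] r 7.2 fore,side [ 0.005 -0.004] knob [  1.    0.7 200. ]
wrist 0.88 [257.5  92. ] r 31.8 fore,side [-0.012  0.002] knob [ -2.1  -0.3 200. ]
```

View pics/wrist6.png

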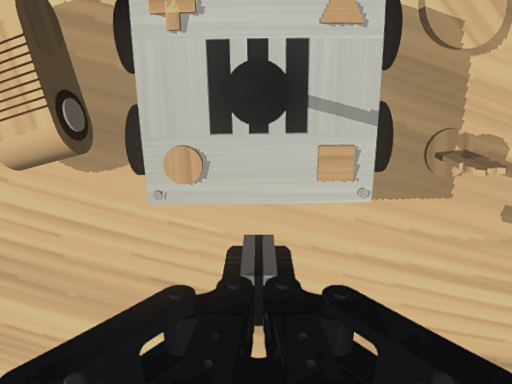

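>>> carry_out([
  [[0.03, 0, 0], [0, -10, 0], 0],
  [[0.03, 0, 0], [0, -10, 0], 0],
  [[0, 0, 0], [0, -10, 0], 0],
  [[0, 0, 0], [0, -10, 0], 0],
  [[0, 0, 0], [0, -10, 0], 0],
  [[0, 0, 0], [0, -10, 0], 0],
  [[0, 0, 0], [0, -10, 0], 0],
  [[0, 0, 0], [0, -10, 0], 0],
])

```text
time_s: 7.42
position: [0.4994, -0.0064, 0.2293]
tool_rot: [[0.996, -0.002, -0.091], [0.091, 0.001, 0.996], [-0.002, -1.0, 0.001]]
ft_force: [-0.2, 0.2, 0.9]
grip_width: 0.0002
```

>>> carry_out([
  [[0, 0, 0], [0, -10, 0], 0],
  [[0, 0, 0], [0, 0, 0], 0],
])

```text
time_s: 7.68
position: [0.4995, -0.0065, 0.2295]
tool_rot: [[0.967, -0.002, -0.255], [0.255, 0.0, 0.967], [-0.001, -1.0, 0.001]]
ft_force: [-0.7, -0.2, -0.7]
grip_width: 0.0001
```

Run:
```python
from h import *
s=stat();print(s["q"].round(1))
```

```text
t 7.675 S [-67.5 -60.8 229.5] F_S [-0.7  0.  -0.7] grip 0.0001 toolz yaw-sel 89.61
[-14.3  16.9  82.2   0.   81.  -29.1]
```

>>> carry_out([
  [[0.034, 0, 0], [0, -0.4, 0], 0],
  [[0.033, 0, 0], [0, 0, 0], 0],
  [[0, 0.034, 0], [0, 0, 0], 0],
  [[0, 0.03, 0], [0, 0, 0], 0],
  [[0, 0, 0.012], [0, 0, 0], 0],
  [[0, 0, 0.008], [0, 0, 0], 0],
  [[0, 0, 0], [0, 0, 0], 0],
])

```text
time_s: 8.55
position: [0.5593, 0.031, 0.1677]
tool_rot: [[0.965, 0.002, -0.264], [0.264, -0.0, 0.965], [0.002, -1.0, -0.001]]
ft_force: [-0.2, -0.4, 0.0]
grip_width: 0.0001
```

Run:
```python
from h import *
stat();kf("7")
```

```text
t 8.55 S [ 1.000e-01 -4.040e+01  1.677e+02] F_S [-0.3 -0.3  0. ] grip 0.0001 toolz yaw-sel 90.12
scene 0.91 [277. 181.] r 7.0 fore,side [0.007 0.008] knob [  1.3  -1.4 200. ]
wrist 0.84 [254.3 194.3] r 46.7 fore,side [-0.013  0.004] knob [ -2.3  -0.7 200. ]
```

View pics/wrist7.png

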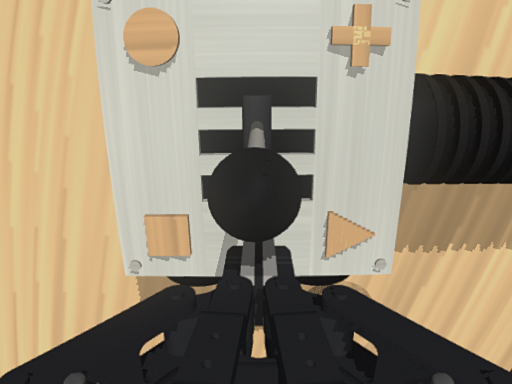

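>>> carry_out([
  [[0, 0, 0.008], [0, 0, 0], 0],
  [[0, 0, 0.008], [0, 0, 0], 0],
  [[0, 0, 0.008], [0, 0, 0], 0],
  [[0, 0, 0.008], [0, 0, 0], 0],
  [[0, 0, 0.008], [0, 0, 0], 0],
  [[0, 0, 0], [0, 0, 0], 0],
])

```text
time_s: 9.5
position: [0.5482, 0.0695, 0.1662]
tool_rot: [[0.964, -0.0, -0.264], [0.264, 0.0, 0.964], [-0.0, -1.0, 0.0]]
ft_force: [0.2, -1.2, 0.3]
grip_width: -0.0003
```

Run:
```python
from h import *
stat();kf("8")
```

```text
t 9.5 S [ -0.5  -0.3 166.2] F_S [-0.1 -1.2  0.3] grip -0.0003 toolz yaw-sel 90.14
scene 0.69 [289.5 183. ] r 7.6 fore,side [ 0.01  -0.144] knob [  1.7  25.9 198.1]
wrist 0.85 [255.  228.2] r 44.5 fore,side [-0.014 -0.147] knob [ -2.5  26.4 198. ]
```

View pics/wrist8.png

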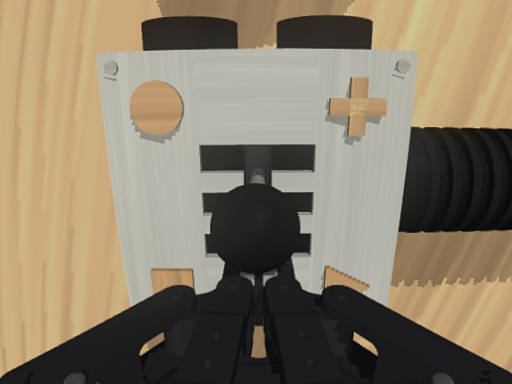

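Moving along the channel (knob y≈26 mm). Continue to its end at y=67, about 40 mm more.

>>> carry_out([
  [[0, 0, 0.008], [0, 0, 0], 0],
  [[0, 0, 0.008], [0, 0, 0], 0],
  [[0, 0, 0.008], [0, 0, 0], 0],
  [[0, 0, 0.008], [0, 0, 0], 0],
  [[0, 0, 0.006], [0, 0, 0], 0],
  [[0, 0, 0], [0, 0, 0], 0],
])

```text
time_s: 10.45
position: [0.5383, 0.106, 0.1664]
tool_rot: [[0.964, 0.0, -0.264], [0.264, 0.0, 0.964], [0.0, -1.0, 0.0]]
ft_force: [0.8, -1.4, -0.9]
grip_width: -0.0002
```

Run:
```python
from h import *
stat();kf("9")
```

```text
t 10.45 S [ -0.5  37.5 166.4] F_S [ 0.4 -1.6 -0.9] grip -0.0002 toolz yaw-sel 90.14
scene 0.78 [306.5 187.5] r 6.6 fore,side [-0.003 -0.36 ] knob [ -0.5  63.5 188.4]
wrist 0.76 [254.8 217.4] r 40.4 fore,side [-0.014 -0.365] knob [ -2.6  64.2 188.1]
```

View pics/wrist9.png

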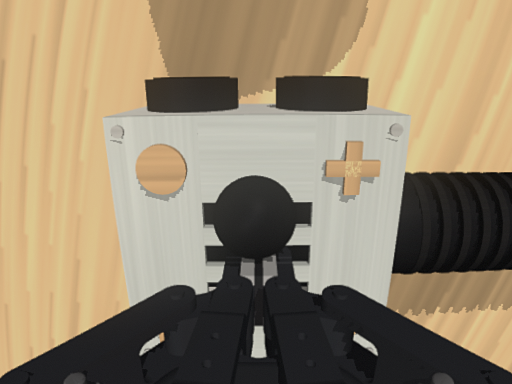

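>>> carry_out([
  [[0, 0, 0.003], [0, 0, 0], 0],
  [[0, 0, 0], [0, 0, 0], 0],
])

```text
time_s: 10.9
position: [0.5376, 0.1083, 0.1663]
tool_rot: [[0.965, 0.0, -0.264], [0.264, -0.0, 0.965], [-0.0, -1.0, -0.0]]
ft_force: [0.3, -0.6, -0.9]
grip_width: -0.0001
```

Run:
```python
from h import *
stat();kf("10")
```

```text
t 10.9 S [ -0.5  39.9 166.3] F_S [ 0.2 -0.7 -0.9] grip -0.0001 toolz yaw-sel 90.1
scene 0.57 [308.1 187.7] r 6.6 fore,side [-0.011 -0.382] knob [ -2.1  67.1 187. ]
wrist 0.67 [254.2 218.6] r 40.8 fore,side [-0.016 -0.377] knob [ -2.9  66.3 187.3]
```

>>> carry_out([
  [[0, 0, -0.02], [0, 0, 0], 0],
  [[0, -0.035, -0.01], [0, 0, 0], 0],
  [[0, -0.035, 0], [0, 0, 0], 0],
  [[0, 0, 0], [0, 10, 0], 0],
  [[0, 0, 0], [0, 10, 0], 0],
  [[0, 0, 0], [0, 10, 0], 0],
  [[0, 0, 0], [0, 10, 0], 0],
  [[0, 0, 0], [0, 10, 0], 0],
])

```text
time_s: 12.1
position: [0.5458, 0.0783, 0.2364]
tool_rot: [[0.818, 0.0, 0.575], [-0.575, 0.0, 0.818], [0.0, -1.0, 0.0]]
ft_force: [-0.1, -0.2, 0.0]
grip_width: -0.0002
```

>>> carry_out([
  [[0, 0, 0], [0, 10, 0], 0],
  [[0, 0, 0], [0, 10, 0], 0],
  [[0, 0, 0], [0, 10, 0], 0],
  [[0, 0, 0], [0, 10, 0], 0],
  [[0, 0, 0], [0, 0, 0], 0],
])

```text
time_s: 12.72
position: [0.5458, 0.0785, 0.2364]
tool_rot: [[0.264, 0.0, 0.964], [-0.964, 0.0, 0.264], [-0.0, -1.0, 0.0]]
ft_force: [-0.3, 0.3, -0.3]
grip_width: -0.0
```

Run:
```python
from h import *
stat();kf("11")
```

```text
t 12.725 S [ -0.5   9.  236.4] F_S [-0.3  0.3 -0.3] grip -0.0 toolz yaw-sel 0.15
scene 0.61 [307.4 187.8] r 7.0 fore,side [-0.004 -0.372] knob [ -0.7  65.5 187.7]
wrist 0.68 [165.2 214.6] r 25.2 fore,side [-0.018 -0.383] knob [ -3.3  67.2 187. ]
```

>>> carry_out([
  [[0, 0, 0.05], [0, 0, 0], 0],
  [[-0.027, 0, 0], [0, 0, 0], 0],
  [[-0.028, 0, 0], [0, 0, 0], 0],
  [[0, 0.037, 0], [0, 0, 0], 0],
  [[0, 0.037, 0], [0, 0, 0], 0],
  [[0, 0, -0.01], [0, 0, 0], 0],
  [[0, 0, 0], [0, 0, 0], 0],
])

```text
time_s: 13.8
position: [0.5697, 0.1428, 0.164]
tool_rot: [[0.264, 0.002, 0.965], [-0.965, 0.0, 0.264], [0.0, -1.0, 0.002]]
ft_force: [-0.0, 0.2, 0.4]
grip_width: 0.0003
```

Run:
```python
from h import *
stat();kf("12")
```

```text
t 13.8 S [ 39.4  64.8 164. ] F_S [0.  0.2 0.4] grip 0.0003 toolz yaw-sel 0.13
scene 0.67 [269.4 252.6] r 28.8 fore,side [ 0.925 -0.003] knob [143.7   0.3 128.4]
wrist 0.61 [299.3 276.8] r 7.6 fore,side [ 0.228 -0.285] knob [ 40.6  49.3 188.3]
```

View pics/scene12.png

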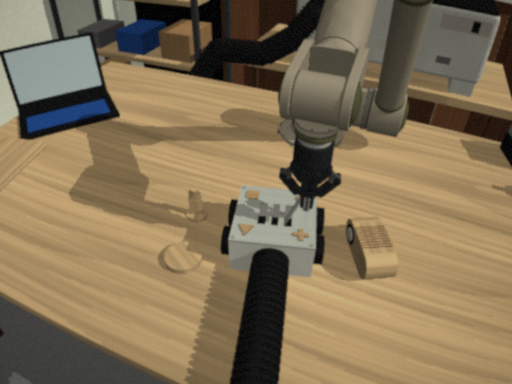

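>>> carry_out([
  [[0, 0, -0.008], [0, 0, 0], 0],
  [[0, 0, -0.008], [0, 0, 0], 0],
  [[0, 0, -0.008], [0, 0, 0], 0],
  [[0, 0, -0.008], [0, 0, 0], 0],
  [[0, 0, -0.008], [0, 0, 0], 0],
  [[0, 0, 0], [0, 0, 0], 0],
])

```text
time_s: 14.75
position: [0.5304, 0.1323, 0.1623]
tool_rot: [[0.263, -0.001, 0.965], [-0.965, -0.0, 0.263], [-0.0, -1.0, -0.001]]
ft_force: [0.7, 0.7, 0.8]
grip_width: -0.0
```

Run:
```python
from h import *
stat();kf("13")
```

```text
t 14.75 S [ -1.2  64.9 162.3] F_S [0.8 0.5 0.8] grip -0.0 toolz yaw-sel 0.09
scene 0.65 [291.5 208.1] r 2.2 fore,side [ 0.373 -0.214] knob [ 65.5  35.6 183.8]
wrist 0.9 [302.6 241.2] r 9.2 fore,side [ 0.103 -0.281] knob [ 18.6  49.7 192. ]
```

View pics/scene13.png

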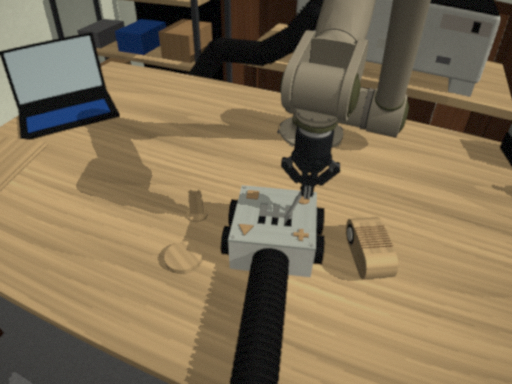

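View pics/wrist13.png

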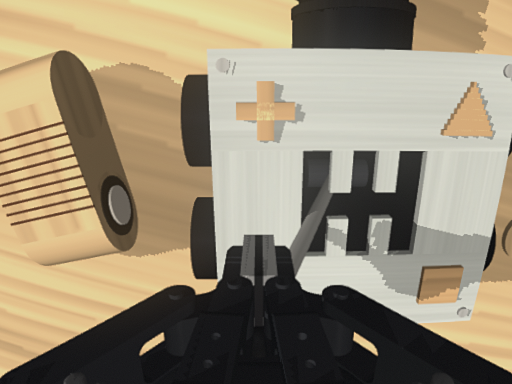

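>>> carry_out([
  [[0, 0, -0.008], [0, 0, 0], 0],
  [[0, 0, -0.008], [0, 0, 0], 0],
  [[0, 0, -0.008], [0, 0, 0], 0],
  [[0, 0, -0.006], [0, 0, 0], 0],
  [[0, 0, 0], [0, 0, 0], 0],
])

```text
time_s: 15.58
position: [0.5016, 0.1245, 0.1625]
tool_rot: [[0.263, -0.0, 0.965], [-0.965, 0.0, 0.263], [-0.0, -1.0, -0.0]]
ft_force: [0.1, -0.8, 0.2]
grip_width: 0.0
```

Run:
```python
from h import *
stat();kf("14")
```

```text
t 15.575 S [-31.1  65.  162.5] F_S [-0.1 -0.8  0.2] grip 0.0 toolz yaw-sel 0.09
scene 0.63 [292.8 203.4] r 2.2 fore,side [ 0.309 -0.219] knob [ 54.7  37.2 187.4]
wrist 0.91 [298.3 229. ] r 8.6 fore,side [-0.035 -0.29 ] knob [ -6.4  51.5 192.4]
```

View pics/wrist14.png

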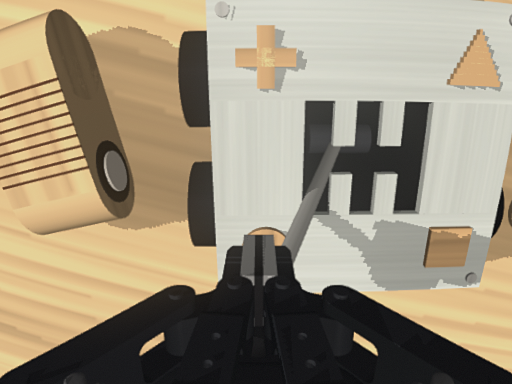

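Push on in small steps until the end stop shows in the force.

>>> carry_out([
  [[0, 0, -0.0025], [0, 0, 0], 0],
  [[0, 0, 0], [0, 0, 0], 0],
])

```text
time_s: 16.02
position: [0.4998, 0.1239, 0.1623]
tool_rot: [[0.264, 0.0, 0.965], [-0.965, 0.0, 0.264], [0.0, -1.0, 0.0]]
ft_force: [2.1, 0.3, -1.4]
grip_width: 0.0003
```

>>> carry_out([
  [[0, 0, -0.0015], [0, 0, 0], 0],
  [[0, 0, 0], [0, 0, 0], 0],
])

```text
time_s: 16.27
position: [0.4983, 0.1235, 0.1623]
tool_rot: [[0.264, 0.0, 0.965], [-0.965, 0.0, 0.264], [0.0, -1.0, 0.0]]
ft_force: [2.0, 0.3, -1.8]
grip_width: 0.0002
```

Run:
```python
from h import *
stat()
```

```text
t 16.275 S [-34.6  64.9 162.3] F_S [ 2.  -0.2 -1.8] grip 0.0002 toolz yaw-sel 0.1
```

>>> carry_out([
  [[0, 0, -0.0015], [0, 0, 0], 0],
  [[0, 0, 0], [0, 0, 0], 0],
])

```text
time_s: 16.52
position: [0.497, 0.1231, 0.1623]
tool_rot: [[0.264, 0.001, 0.965], [-0.965, 0.0, 0.264], [0.0, -1.0, 0.001]]
ft_force: [3.7, 0.2, -4.0]
grip_width: -0.0002
```

>>> carry_out([
  [[0, 0, -0.0015], [0, 0, 0], 0],
  [[0, 0, 0], [0, 0, 0], 0],
])

```text
time_s: 16.77
position: [0.4963, 0.1227, 0.1623]
tool_rot: [[0.263, 0.002, 0.965], [-0.965, 0.0, 0.263], [0.0, -1.0, 0.002]]
ft_force: [7.9, 1.0, -6.3]
grip_width: -0.0004
```

The force is up to 8 N and the motion has stalled, so it's at the stop. I'll back off and look.

>>> carry_out([
  [[0, 0, 0.012], [0, 0, 0], 0],
  [[0, 0, 0.03], [0, 0, 0], 0],
  [[0, -0.05, 0.01], [0, 0, 0], 0],
  [[0, -0.05, 0], [0, 0, 0], 0],
  [[0.06, 0, 0], [0, 0, 0], 0],
  [[0.06, 0, 0], [0, 0, 0], 0],
  [[0.05, 0, -0.02], [0, 0, 0], 0],
  [[0, 0, -0.06], [0, 0, 0], 0],
])

```text
time_s: 17.77
position: [0.5138, -0.0516, 0.2609]
tool_rot: [[0.261, -0.002, 0.965], [-0.965, 0.0, 0.261], [-0.001, -1.0, -0.002]]
ft_force: [0.1, -0.4, 0.7]
grip_width: -0.0
```

>>> carry_out([
  [[0, 0, -0.06], [0, 0, 0], 0],
  [[0.03, 0, -0.05], [0, 0, 0], 0],
  [[0.06, 0, 0], [0, 0, 0], 0],
  [[0, 0, 0], [0, 0, 0], 0],
])

```text
time_s: 18.27
position: [0.4309, -0.1674, 0.2622]
tool_rot: [[0.26, -0.001, 0.966], [-0.966, 0.0, 0.26], [-0.0, -1.0, -0.001]]
ft_force: [-0.2, 1.5, 1.1]
grip_width: 0.0002
```

Run:
```python
from h import *
stat();knobfit(tag="15"); 
p=env.get_image("top")
for t in["speaker","coasters","cat"]:
    for r in env.outline_of(t,p)[:1]:
        rr,cc=np.nonzero(r["mask"]); print(t,round(r["conf"],2),cc.mean().round(1),rr.mean().round(1),len(rr))
```

```text
t 18.275 S [-175.7 -198.1  262.2] F_S [0.2 1.5 1.1] grip 0.0002 toolz yaw-sel -0.14
top 0.91 [221.875 239.625] r 7.6
scene 0.93 [307.6 175.2] r 6.2
fore,side [-0.342 -0.394] knobS mm [-60.4  65.1 176.6] res [ 0.  -0.   0.1 -0. ]
speaker 0.74 145.7 233.5 3024
coasters 0.71 269.9 170.9 134
cat 0.84 351.8 214.8 517
```

View pics/top15.png

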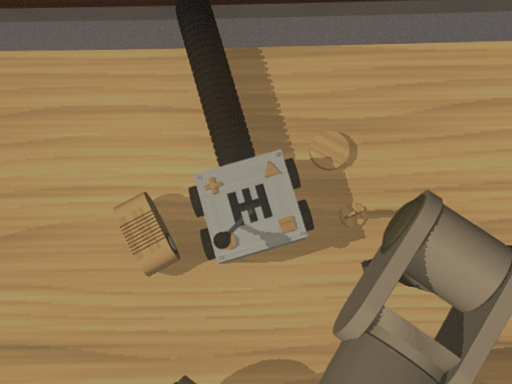

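View pics/scene15.png

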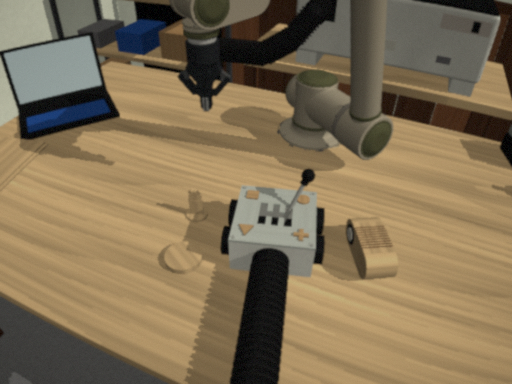

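```bash
python3 -c "
from rig import env
print(env.close_job())"
```

```text
the job is handed in; nothing more can be done
None
```

The lever is home in the round-tag slot (near left), and I've handed in the job. With the fingers closed, I pushed it out of the middle slot to the cross channel, along the channel to its left end, then back towards the robot. I kept pushing until it stopped at about 8 N. The hand then backed off and was clear of everything at hand-in, after about 18 s.

- **Lever:** with the hand clear, both fixed cameras put the knob at x −60, y +65 mm, 177 mm high in the selector's frame. The task gives about −60, +62 and 178, so that is home. The pictures agreed to within 0.1 pixel.
- **Along the channel:** the knob stayed within about 4 mm of the channel line in every measurement and was not seen in any other slot. At the left end it measured y 66–67 mm.
- **Speaker, coasters and cat:** the speaker and cat were where they started, to within half a pixel. The network mistook a tag for the coasters in the last check, so I compared those by eye, and they look unmoved.
- **Unreliable readings:** during the last push the fingers hid the knob, so those position readings were wrong. I went by force and finger position instead, and checked once the hand was clear.

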